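# Snap the spice jar into the clip rack

### The arm

A 7-joint arm with a two-finger parallel gripper is mounted at the origin on a cart in front of the work surface, level with it; the furniture and walls round the work are solid. World frame = base frame: x ahead of the robot, y to its left, z up, the work surface at z = 0. Lengths are in m, angles in rad, forces in N, time in s.
With the tool pointing down it reaches from about 0.4 to 0.925 m from the base axis. Payload 5.6 kg.
Tool frame: the origin (TCP) lies midway between the tips of the shut fingers; the grasp point (between the pads) lies 19 mm behind it; z points along the fingers, y is the line along which they close (so a half turn about z gives the same grasp; the last joint's range is limited). The gripper opens to 85 mm and grips with 20 to 120 N. Pads are 22 mm wide; open, the fingers measure 114 mm over their backs; the gripper's body (76 mm by 85 mm) begins 54 mm behind the grasp point. The pads swing forward as they close: fully open they stand 13 mm farther back than shut.
Start: joints at [-1.325, 0.468, -0.012, 1.603, 0.006, 1.071, -0.056], TCP at [0.185, 0.623, 0.231] pointing down, gripper open.
Joint ranges: [-2.53, 2.53], [-0.31, 2.02], [-1.57, 1.55], [0.28, 2.44], [-1.29, 4.43], [0.15, 1.84], [-2.92, 2.92]. Speed limits (rad/s): [2.57, 2.57, 3.14, 3.14, 3.14, 3.14, 3.14].

### API

Orientations are given as a unit quaternion [x, y, z, w].
In Python, from station import observe, grab_frame, sign_off, search_frame, masks_of gives the robot as it stands.
- The arm moves only by the tool jog_arm, never from a script. Its argument "rows" is a list of rows, each a list of 7 numbers: the turn, a rotation vector about the tool's x, y, z in a scale on which 1.0 is 2 rad, then the shift along the tool's x, y, z in shares of 800 mm (1.0 is 800 mm), then the opening, from 0 (shut) to 1 (fully open). A call has 1 to 20 rows; each row is the pose to reach, as a shift and turn from the pose commanded when the call began, along the tool's axes at that moment; what a row does not reach only later rows make up. A row lasts 1/10 s, in which the tool goes at most 50 mm and 8.59 degrees, less where a joint would pass 70% of its speed; a pose out of reach is approached as far as the arm can. Shift and turn numbers lie between -1 and 1, and a call with a number outside is refused. A call with a gripper value outside its range is refused whole. The fingers move at their own pace and stop on an object; the grip force is fixed at half the most. Time passes only in rows, so rows that repeat a pose let the fingers close. It gives the time, the measured TCP pose, the force, the opening and the grip force at its end, in the units of the state.
- observe(): the state, without advancing time (a new reading comes with each control period).
- grab_frame(name): name is "scene" or "top" or "wrist"; returns a dict with "pixels" (420x560x3 uint8, blue, green, red), "fov_y" (degrees; the focal length in pixels is half the picture's height over the tangent of half this angle, whatever the lens; pixels are square), "cx", "cy" (the principal point, pixels), "rvec" (rotation vector, rad) and "tvec" (3), from world to camera coordinates, as OpenCV has them; the wrist camera has in their place "mount" (4x4, takes a point from camera to tool coordinates, whose origin is the TCP and whose axes are the flange's). Camera axes: x right, y down, z forward; pixel columns grow to the right and rows downward; lengths in m; the calibration is good to about 2 mm. A picture is of the moment at which its call begins: read the wrist's pose just before it. There is no depth.
- sign_off(): hands the job in; it is judged then, once.
Trained networks look in the newest picture that a camera, given by its name, has taken for a name from the list of things; names that differ only in an ending like _2 or _b are one class to them, and where a whole thing is asked for, a point or a joint stands for the part that bears it (a point fixed in the world has none). Each returns a list of dicts, best first, with "conf" (0 to 1); they miss things now and then, are a little off and sometimes report something else, mostly with a low value. They report only what shows in the picture. A call takes as long as a camera call. They do not tell look-alikes from the thing itself.
- search_frame(camera, thing): "xyz" ([x, y, z] in m, in world coordinates, good to about 4 mm: the middle of the surface that is visible of it).
- masks_of(camera, thing): "mask" (420x560 bool, what is visible of it).
The state is a dict: "time": time; "joints": joint angles; "qvel": joint speeds; "joint_torque": joint torques, N m; "ee_pos": TCP position; "ee_rot": TCP orientation; "force": force on the tool from outside, world axes, zero at the start; "torque": the same for the moment, N m; "gripper_width": opening from 0.0 (shut) to 1.0 (fully open); "finger_force": force on a finger pad.
Only numpy, scipy, OpenCV 4.12 (cv2) and the standard library are available. Lean on these libraries where they do the work, as an engineer would, in place of code of your own. Each camera call takes 0.05 s, during which the arm holds its last target. There are 200 camera calls.

### The job

Take the spice jar that lies on its side in the small wooden rest and press it straight down into the empty bay of the spring-clip rack until both clips have snapped round it and it lies fully home on its seat, with its cap to the same side as the jar already in the rack. It is glass: push firmly but no harder than the clips need, then let go, and leave the shaker, the mug and the standing jar where they are.

Things in the scene. Friction and masses are not known exactly. Their poses are not given: they have to be found in the camera images.
- jar: Glass spice jar with black screw cap, a plain cylinder 41 mm in diameter and 105 mm long, 0.11 kg (varies 0.7 to 1.4 times). At the start it lies on its side, level, in the rest. Origin: centre of its base; +z runs along its axis from base to cap.
- jar_mid (a point): Middle of the jar, on its axis, 52.5 mm from either end: the place to grip it (from above, across the 41 mm diameter). Axes as jar.
- jar_cap (a point): Centre of the cap's outer end, on the axis, 105 mm from the jar's base.
- rack: Fixed spring-clip spice rack: pale wood board 215 (x) by 130 (y) by 10 mm with two bays 105 mm apart in x; in each a jar lies along rack y, level. Origin: underside of the board, centred under the EMPTY bay (board x -55 to +160 mm), z up. The other bay (rack x +105 mm) holds a jar, cap to rack -y. Only its spring fingers give way. Over 30 N between jar and rack is breakage.
- bay (a point): Top of the board under the middle of the empty bay, 10 mm above rack, axes as the rack. The seat (soft shallow cork V pads at the clips, giving 1 mm per 12 N) holds the jar's underside 24 mm above this point plus a height setting of 0 to 24 mm that differs each time, is NOT measured and must be felt. A jar lying home has its axis 44.4 to 68.4 mm above this point.
- clip_plus (a point): Board top (10 mm above the rack's underside) under the +y clip of the empty bay, 34 mm from the bay's middle. A clip is 12 mm wide in y: two upright steel spring fingers at x about -20 and +20 mm. Their round lips, 30 mm above the seat, leave a 36.6 mm mouth; flares above, up to 41 mm over the seat, open to about 56 mm and guide the jar in. Between the clips the gripper has room.
- clip_minus (a point): The same for the -y clip. Pressing down, the jar touches the lips about 19 mm above home; both clips together resist with about 5 to 9 N until its widest part passes the lips, 10 mm above home; then the push eases, but friction can hold the jar short of its seat, so press on until it stops dead: a steep rise of force.
- rest: Fixed wooden rest, a slab 66 by 90 mm with two rounded ridges 11 mm high, 40 mm apart, along its y axis, in which the jar lies; jar axis about 27 mm above the worktop. Origin: centre of the underside.
- prong_1 (a joint): Hinge value of the spring finger of the empty bay at rack -x, +y (seen in the rack frame). 0 = upright and relaxed, grows as it is bent outward, in rad; about 0.07 while the widest part of the jar passes, back to under 0.03 only when the jar lies on its seat.
- prong_2 (a joint): Hinge value of the spring finger of the empty bay at rack +x, +y (seen in the rack frame). 0 = upright and relaxed, grows as it is bent outward, in rad; about 0.07 while the widest part of the jar passes, back to under 0.03 only when the jar lies on its seat.
- prong_3 (a joint): Hinge value of the spring finger of the empty bay at rack -x, -y (seen in the rack frame). 0 = upright and relaxed, grows as it is bent outward, in rad; about 0.07 while the widest part of the jar passes, back to under 0.03 only when the jar lies on its seat.
- prong_4 (a joint): Hinge value of the spring finger of the empty bay at rack +x, -y (seen in the rack frame). 0 = upright and relaxed, grows as it is bent outward, in rad; about 0.07 while the widest part of the jar passes, back to under 0.03 only when the jar lies on its seat.
- shaker: Standing glass shaker with grey cap, 44 mm across, 90 mm tall; a bystander. Origin: centre of its underside.
- upright_jar: Another spice jar, standing upright, 41 mm across, 105 mm tall; a bystander. Origin: centre of its underside.
- mug: White mug with a dark band, 88 mm across, 88 mm tall; a bystander. Origin: centre of its underside.
Mind the look-alikes: they are no part of the job. Leave any red look-alike of the jar alone.

How it is judged:
By the outcome, as a careful person would: the job done as asked, in the order asked, and still so for the second after the job is handed in, with the robot touching nothing.
It also fails if it takes over 45 s, if anything falls off the work surface, if the arm or the gripper's body presses on something with over 40 N, if the wrist force passes 120 N, or if a joint passes its speed limit or range.

## Working session

There is one attempt and no reset: what is moved stays moved. The work goes in short steps, Python scripts to look and compute and a tool call to move; the robot and the scene stay as the last step left them, time stands still between calls to the robot, and variables do not carry over. Pictures are saved under pics/ and viewed, at most 10 in all, crops included, and the job is handed in when it is done.

Besides the shell and the picture viewer there is one more tool, called after "Request:" as a command line: name --pt "numbers of a row" for each row, then --argument value for the rest. jog_arm: Moves the arm, as the interface text tells. Its arguments: {"type":"object","properties":{"rows":{"type":"array"}},"required":["rows"]}

```bash
mkdir -p pics; cat > h.py <<'E'
import numpy as np, cv2, json
from station import *
def P(f):
    h,w=f["pixels"].shape[:2]; fl=h/2/np.tan(np.radians(f["fov_y"])/2)
    K=np.array([[fl,0,f["cx"]],[0,fl,f["cy"]],[0,0,1]])
    return K, cv2.Rodrigues(np.array(f["rvec"],float))[0], np.array(f["tvec"],float).reshape(3)
def ray_z(f,uv,z):
    K,R,t=P(f); d=R.T@np.linalg.inv(K)@np.array([uv[0],uv[1],1.]); c=-R.T@t
    return c+d*(z-c[2])/d[2]
def proj(f,X):
    K,R,t=P(f); p=K@(R@np.array(X,float)+t); return p[:2]/p[2]
E
python3 - <<'E'
from h import *
s=observe(); print({k:np.round(v,3).tolist() for k,v in s.items()})
for c in("scene","top"):
    f=grab_frame(c); cv2.imwrite(f"pics/{c}0.png",f["pixels"])
    np.save(f"pics/{c}0.npy",f,allow_pickle=True)
    for n in("jar","jar_cap","rack","bay","rest","clip_plus","clip_minus","prong_1","shaker","upright_jar","mug"):
        try: print(c,n,[(np.round(r["xyz"],3).tolist(),round(r["conf"],2)) for r in search_frame(c,n)[:4]])
        except Exception as e: print(c,n,e)
E
```

```text
{'time': 0.0, 'joints': [-1.325, 0.468, -0.012, 1.604, 0.006, 1.071, -0.056], 'qvel': [-0.0, -0.001, -0.0, -0.001, -0.001, -0.0, -0.0], 'joint_torque': [0.0, -53.238, 0.022, -25.13, 0.011, 0.008, -0.0], 'ee_pos': [0.185, 0.623, 0.23], 'ee_rot': [0.144, 0.99, -0.001, -0.0], 'force': [-0.473, -0.232, 0.612], 'torque': [0.011, 0.008, 0.07], 'finger_force': 0.0, 'gripper_width': 1.004}
scene jar [([0.377, 0.123, 0.035], 0.94), ([0.459, -0.034, 0.029], 0.69), ([0.513, 0.196, 0.04], 0.67), ([0.426, 0.334, 0.033], 0.59)]
scene jar_cap [([0.457, -0.032, 0.03], 0.85), ([0.516, 0.2, 0.034], 0.79), ([0.378, 0.123, 0.034], 0.73), ([0.434, 0.333, 0.032], 0.5)]
scene rack [([0.575, -0.214, 0.009], 0.55), ([0.514, 0.197, 0.04], 0.26)]
scene bay [([0.577, -0.212, 0.012], 0.86), ([0.514, 0.2, 0.036], 0.22)]
scene rest [([0.496, 0.21, 0.006], 0.6)]
scene clip_plus [([0.576, -0.22, 0.01], 0.58)]
scene clip_minus [([0.577, -0.222, 0.011], 0.73)]
scene prong_1 [([0.55, -0.236, 0.067], 0.41), ([0.576, -0.219, 0.007], 0.26)]
scene shaker [([0.597, -0.016, 0.047], 0.86), ([0.579, -0.216, 0.01], 0.64)]
scene upright_jar [([0.622, 0.411, 0.063], 0.88)]
scene mug [([0.563, -0.425, 0.061], 0.82)]
top jar [([0.383, 0.139, 0.043], 0.93), ([0.52, 0.22, 0.042], 0.82), ([0.439, 0.357, 0.036], 0.82), ([0.464, -0.02, 0.038], 0.76)]
top jar_cap [([0.44, 0.354, 0.035], 0.92), ([0.384, 0.138, 0.039], 0.88), ([0.46, -0.024, 0.037], 0.84), ([0.523, 0.22, 0.047], 0.72)]
top rack [([0.57, -0.2, 0.01], 0.63)]
top bay [([0.588, -0.424, 0.046], 0.64), ([0.57, -0.196, 0.012], 0.62), ([0.52, 0.22, 0.047], 0.29)]
top rest [([0.504, 0.223, 0.005], 0.66)]
top clip_plus [([0.568, -0.198, 0.009], 0.56)]
top clip_minus [([0.57, -0.199, 0.012], 0.55)]
top prong_1 [([0.521, 0.219, 0.04], 0.17)]
top shaker [([0.594, -0.004, 0.074], 0.56)]
top upright_jar [([0.624, 0.422, 0.084], 0.9)]
top mug [([0.586, -0.422, 0.046], 0.94), ([0.593, -0.005, 0.076], 0.54)]
```

View pics/scene0.png

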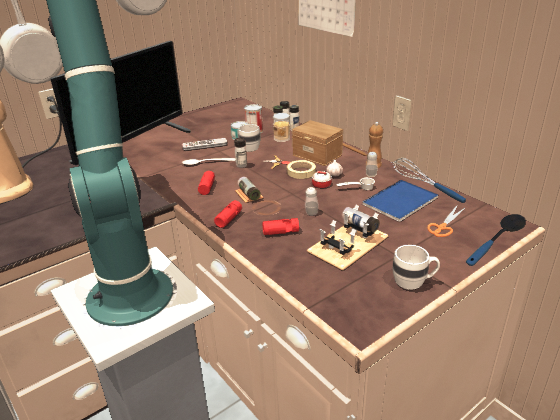

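View pics/top0.png

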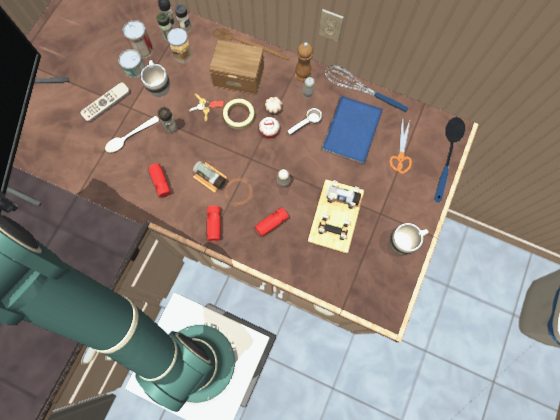

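```bash
python3 - <<'E'
from h import *
T=np.load("pics/top0.npy",allow_pickle=True).item();S=np.load("pics/scene0.npy",allow_pickle=True).item()
t=T["pixels"];s=S["pixels"]
z=lambda im,x,y,w,h:cv2.resize(im[y:y+h,x:x+w],(400,300),interpolation=cv2.INTER_CUBIC)
o=np.vstack([np.hstack([z(t,170,145,80,60),z(t,288,170,100,75)]),np.hstack([z(s,208,158,80,60),z(s,303,200,100,75)])])
cv2.imwrite("pics/c1.png",o)
f=grab_frame("wrist");print(np.round(f["mount"],4),f["fov_y"],f["cx"],f["cy"])
print("cam pos",[np.round(-P(x)[1].T@P(x)[2],3) for x in(T,S)])
E
```

```text
[[ 3.000e-04 -9.600e-01 -2.799e-01  7.140e-02]
 [ 1.000e+00 -1.000e-04  1.300e-03 -7.000e-04]
 [-1.300e-03 -2.799e-01  9.600e-01 -1.404e-01]
 [ 0.000e+00  0.000e+00  0.000e+00  1.000e+00]] 59.88160628710174 275.2873619476885 212.30995060667976
cam pos [array([ 0.156, -0.176,  1.367]), array([-0.293, -1.026,  0.848])]
```

View pics/c1.png

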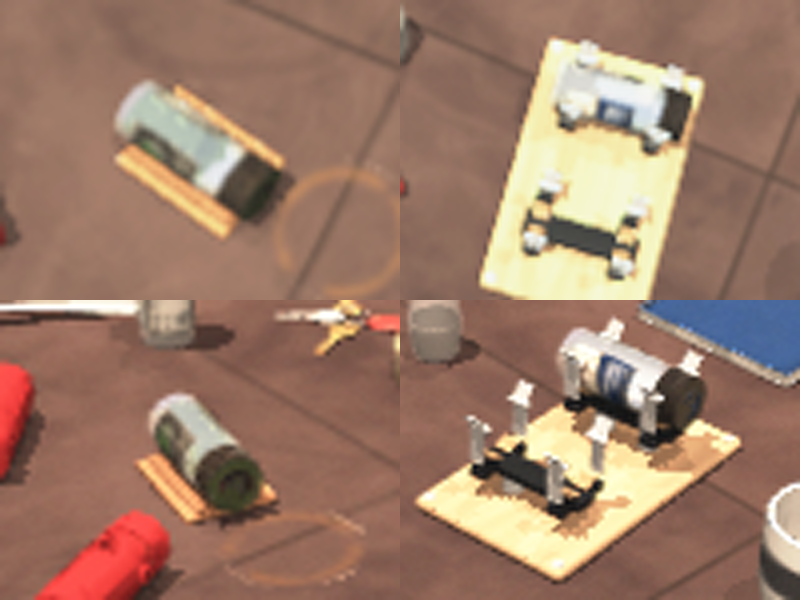

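```bash
cat >> h.py <<'E'
from scipy.spatial.transform import Rotation as Ro
def delta(p,yaw,s=None):
    """tool-frame shift (cm) and turn to reach TCP p, pointing down, with tool x along world angle yaw (deg)"""
    s=s or observe(); R0=Ro.from_quat(s["ee_rot"]); y=np.radians(yaw)
    x=np.array([np.cos(y),np.sin(y),0]); z=np.array([0,0,-1.]); R1=Ro.from_matrix(np.c_[x,np.cross(z,x),z])
    print("turn",np.round((R0.inv()*R1).as_rotvec(),4),"shift cm",np.round(R0.inv().apply(np.array(p)-s["ee_pos"])*100,2))
def wristP(f,s):
    M=np.eye(4);M[:3,:3]=Ro.from_quat(s["ee_rot"]).as_matrix();M[:3,3]=s["ee_pos"]
    W=np.linalg.inv(M@np.array(f["mount"])); f["rvec"]=cv2.Rodrigues(W[:3,:3])[0];f["tvec"]=W[:3,3]; return f
E
python3 - <<'E'
from h import *
T=np.load("pics/top0.npy",allow_pickle=True).item();S=np.load("pics/scene0.npy",allow_pickle=True).item()
b=ray_z(T,(197,165),.03);c=ray_z(T,(222.4,184),.03);print("jar",b,c,np.linalg.norm(c-b),np.degrees(np.arctan2(*(c-b)[1::-1])))
cs=[ray_z(T,(288+u/4,170+v/4),.01) for u,v in((550,38),(705,80),(480,285))];print("rack corners",np.round(cs,3))
# scene: corners left(415,500) bottom(558,580) right(740,438)
cs=[ray_z(S,(303+(u-400)/4,200+(v-300)/4),.01) for u,v in((415,500),(558,580),(740,438))];print("rack sc",np.round(cs,3))
j=(b+c)/2
for yaw in(np.degrees(np.arctan2(*(c-b)[1::-1])),np.degrees(np.arctan2(*(b-c)[1::-1]))): delta([j[0],j[1],.23],yaw)
E
```

```text
jar [0.53824733 0.27149952 0.03      ] [0.51396907 0.16842483 0.03      ] 0.10589534956670904 -103.25388975893318
rack corners [[ 0.805 -0.419  0.01 ]
 [ 0.822 -0.544  0.01 ]
 [ 0.589 -0.435  0.01 ]]
rack sc [[ 0.456 -0.155  0.01 ]
 [ 0.469 -0.284  0.01 ]
 [ 0.684 -0.251  0.01 ]]
turn [-0.0000e+00  1.0000e-04 -1.6284e+00] shift cm [-44.16 -28.93   0.13]
turn [1.0000e-04 0.0000e+00 1.5132e+00] shift cm [-44.16 -28.93   0.13]
```

Careful with the scale: shifts go in shares of 800 mm and turns go in shares of 2 rad. That gives: -44.2 cm is -0.5525, -28.9 cm is -0.3613, 1.51 rad is 0.755.

Request:
jog_arm --pt "0 0 0.755 -0.5525 -0.3613 0 1" --pt "0 0 0.755 -0.5525 -0.3613 0 1" --pt "0 0 0.755 -0.5525 -0.3613 0 1" --pt "0 0 0.755 -0.5525 -0.3613 0 1" --pt "0 0 0.755 -0.5525 -0.3613 0 1" --pt "0 0 0.755 -0.5525 -0.3613 0 1" --pt "0 0 0.755 -0.5525 -0.3613 0 1" --pt "0 0 0.755 -0.5525 -0.3613 0 1" --pt "0 0 0.755 -0.5525 -0.3613 0 1" --pt "0 0 0.755 -0.5525 -0.3613 0 1" --pt "0 0 0.755 -0.5525 -0.3613 0 1" --pt "0 0 0.755 -0.5525 -0.3613 0 1" --pt "0 0 0.755 -0.5525 -0.3613 0 1" --pt "0 0 0.755 -0.5525 -0.3613 0 1" --pt "0 0 0.755 -0.5525 -0.3613 0 1"

```text
time: 2.75
ee_pos: [0.5256, 0.2217, 0.2312]
ee_rot: [0.782, 0.623, -0.0, -0.0]
force: [-0.3, 0.0, -0.4]
gripper_width: 1.004
finger_force: 0.0
```

```bash
python3 - <<'E'
from h import *
s=observe(); print(s["time"],np.round(s["ee_pos"],3),np.round(s["joints"],2),np.round(s["force"],1))
f=wristP(grab_frame("wrist"),s); np.save("pics/w1.npy",f,allow_pickle=True);cv2.imwrite("pics/w1.png",f["pixels"])
for n in("jar","jar_cap","rest"):
  for r in masks_of("wrist",n)[:3]:
    m=r["mask"].astype(np.uint8);ys,xs=np.nonzero(m);q=cv2.minAreaRect(np.c_[xs,ys].astype(np.float32));print(n,round(r["conf"],2),m.sum(),np.round(q[0]),np.round(q[1]),round(q[2]))
  for r in search_frame("wrist",n)[:2]: print(n,np.round(r["xyz"],4),round(r["conf"],2))
E
```

```text
2.75 [0.526 0.222 0.231] [-0.82  0.35  0.46  1.83 -0.18  1.01 -0.52] [-0.3  0.  -0.4]
jar 0.82 5801 [152.  51.] [ 53. 124.] 22
jar 0.8 2039 [184. 271.] [38. 64.] 51
jar 0.74 993 [267. 377.] [74. 19.] 7
jar [0.4477 0.359  0.0396] 0.83
jar [0.4557 0.0023 0.0203] 0.77
jar_cap 0.89 2085 [184. 271.] [39. 65.] 51
jar_cap 0.67 972 [267. 377.] [74. 19.] 7
jar_cap 0.62 5846 [151.  50.] [ 53. 124.] 25
jar_cap [0.5259 0.2307 0.0413] 0.76
jar_cap [0.4471 0.3593 0.0428] 0.71
rest 0.84 1809 [275. 175.] [86. 66.] 89
rest [0.5089 0.2256 0.007 ] 0.9
```

View pics/w1.png

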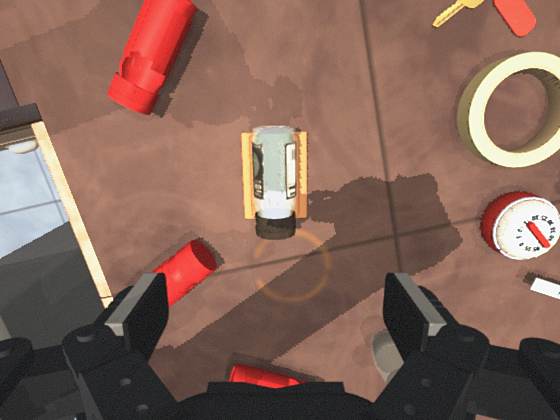

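```bash
python3 - <<'E'
from h import *
f=np.load("pics/w1.npy",allow_pickle=True).item();s=observe()
b=ray_z(f,(275,125),.035);c=ray_z(f,(275.5,239),.047);print(b,c,np.linalg.norm((c-b)[:2]),np.degrees(np.arctan2(*(b-c)[1::-1])))
for z in(.027,.0): print(z,ray_z(f,(275,182),z),ray_z(f,(244,218),z),ray_z(f,(307,218),z),ray_z(f,(243,132),z),ray_z(f,(307.5,132),z))
m=(b+c)/2; delta([m[0],m[1],.13],np.degrees(np.arctan2(*(b-c)[1::-1])),s)
E
```

```text
[0.53716029 0.27514737 0.035     ] [0.51429834 0.17314729 0.047     ] 0.10453078453212586 77.36671182414149
0.027 [0.52517259 0.22281352 0.027     ] [0.48723258 0.1943909  0.027     ] [0.54793185 0.18050335 0.027     ] [0.50681051 0.27524315 0.027     ] [0.56497322 0.2619384  0.027     ]
0.0 [0.52394571 0.21752681 0.        ] [0.48303336 0.18687745 0.        ] [0.54848802 0.17190191 0.        ] [0.50414509 0.27406395 0.        ] [0.56686446 0.25971686 0.        ]
turn [-0.     -0.     -0.0071] shift cm [ 0.35 -0.15 10.13]
```

Scaled: 10 cm is 0.125, -0.15 cm is -0.0019, -0.007 rad is -0.0035.

Request:
jog_arm --pt "0 0 -0.0035 0.0038 -0.0019 0.05 1" --pt "0 0 -0.0035 0.0038 -0.0019 0.1 1" --pt "0 0 -0.0035 0.0038 -0.0019 0.125 1" --pt "0 0 -0.0035 0.0038 -0.0019 0.125 1" --pt "0 0 -0.0035 0.0038 -0.0019 0.125 1"

```text
time: 3.6
ee_pos: [0.5262, 0.2234, 0.1317]
ee_rot: [0.781, 0.625, 0.0, 0.0]
force: [0.4, 0.0, 0.5]
gripper_width: 0.999
finger_force: 0.0
```

```bash
python3 - <<'E'
from h import *
s=observe(); print(s["time"],np.round(s["ee_pos"],4),np.round(s["force"],1))
f=wristP(grab_frame("wrist"),s); np.save("pics/w2.npy",f,allow_pickle=True);cv2.imwrite("pics/w2.png",f["pixels"])
E
```

```text
3.6 [0.5262 0.2234 0.1317] [0.4 0.  0.5]
```

View pics/w2.png

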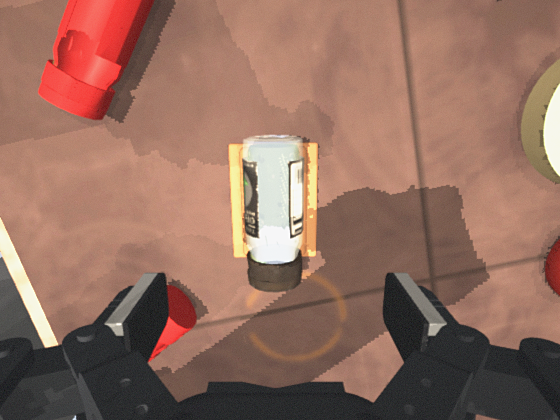

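```bash
python3 - <<'E'
from h import *
a=np.load("pics/w1.npy",allow_pickle=True).item();b=np.load("pics/w2.npy",allow_pickle=True).item()
pm=lambda f:P(f)[0]@np.c_[P(f)[1],P(f)[2]]
for n,p,q in(("capend",(275.5,239),(274.5,290)),("base",(275,125),(275,135)),("edge rest",(244,218),(235,256)),("edge rest r",(307,218),(315.5,256))):
    X=cv2.triangulatePoints(pm(a),pm(b),np.array(p,float),np.array(q,float)).ravel();print(n,np.round(X[:3]/X[3],4))
bb=ray_z(b,(275,135),.035);c=ray_z(b,(274.5,290),.047);print(bb,c,(bb+c)/2,np.linalg.norm((c-bb)[:2]),np.degrees(np.arctan2(*(bb-c)[1::-1])))
C=-P(b)[1].T@P(b)[2];K=P(b)[0];print("axis height by width ~",C[2]-.0205/np.tan(31.5/K[0,0]/1.0),C)
m=(bb+c)/2
for z in(.012,.009): delta([m[0],m[1],z],np.degrees(np.arctan2(*(bb-c)[1::-1])))
E
```

```text
capend [0.5135 0.1703 0.0389]
base [0.5372 0.275  0.0323]
edge rest [ 0.4833  0.1858 -0.0026]
edge rest r [ 0.5481  0.1707 -0.0038]
[0.53733798 0.27518911 0.035     ] [0.51434402 0.17451271 0.047     ] [0.525841   0.22485091 0.041     ] 0.10326887038861861 77.13461980960133
axis height by width ~ 0.03541446705032325 [0.54103437 0.29210054 0.27210323]
turn [ 0.0017 -0.0012  0.0033] shift cm [ 0.08 -0.13 12.05]
turn [ 0.0017 -0.0012  0.0033] shift cm [ 0.08 -0.14 12.35]
```

Scaled: 12.1 cm is 0.1513, 11 cm is 0.1375, 0.003 rad is 0.0015.

Request:
jog_arm --pt "0 0 0.0015 0.0013 -0.0013 0.05 1" --pt "0 0 0.0015 0.0013 -0.0013 0.1 1" --pt "0 0 0.0015 0.0013 -0.0013 0.1375 1" --pt "0 0 0.0015 0.0013 -0.0013 0.1513 1" --pt "0 0 0.0015 0.0013 -0.0013 0.1513 1" --pt "0 0 0.0015 0.0013 -0.0013 0.1513 0.6" --pt "0 0 0.0015 0.0013 -0.0013 0.1513 0.5" --pt "0 0 0.0015 0.0013 -0.0013 0.1513 0.3" --pt "0 0 0.0015 0.0013 -0.0013 0.1513 0" --pt "0 0 0.0015 0.0013 -0.0013 0.1513 0" --pt "0 0 0.0015 0.0013 -0.0013 0.1513 0" --pt "0 0 0.0015 0.0013 -0.0013 0.1513 0" --pt "0 0 0.0015 0.0013 -0.0013 0.1513 0"

```text
time: 4.95
ee_pos: [0.5261, 0.2252, 0.0121]
ee_rot: [0.782, 0.624, 0.001, 0.0]
force: [-1.0, 0.6, 7.9]
gripper_width: 0.461
finger_force: 59.5
```

```bash
python3 - <<'E'
from h import *
s=observe(); print({k:np.round(s[k],4).tolist() for k in("time","ee_pos","ee_rot","force","torque","gripper_width","finger_force")})
T=np.load("pics/top0.npy",allow_pickle=True).item();S=np.load("pics/scene0.npy",allow_pickle=True).item()
for u,v in((550,38),(705,80),(480,285)): print(np.round(ray_z(T,(288+(u-400)/4,170+v/4),.01),4))
E
```

```text
{'time': 4.95, 'ee_pos': [0.5261, 0.2252, 0.0121], 'ee_rot': [0.7817, 0.6236, 0.0014, 0.0001], 'force': [-1.0094, 0.6314, 7.9404], 'torque': [-0.1422, 0.2194, -0.0073], 'gripper_width': 0.461, 'finger_force': 59.4889}
[ 0.671  -0.1234  0.01  ]
[ 0.6894 -0.2507  0.01  ]
[ 0.4603 -0.152   0.01  ]
```

Scaled: -26 cm is -0.325, -21 cm is -0.2625.

Request:
jog_arm --pt "0 0 0 0 0 -0.025 0" --pt "0 0 0 0 0 -0.075 0" --pt "0 0 0 0 0 -0.1375 0" --pt "0 0 0 0 0 -0.2 0" --pt "0 0 0 0 0 -0.2625 0" --pt "0 0 0 0 0 -0.325 0" --pt "0 0 0 0 0 -0.325 0" --pt "0 0 0 0 0 -0.325 0"

```text
time: 5.75
ee_pos: [0.5251, 0.2248, 0.2718]
ee_rot: [0.782, 0.624, 0.002, -0.0]
force: [-0.4, 0.7, -1.7]
gripper_width: 0.455
finger_force: 61.0
```

```bash
python3 - <<'E'
from h import *
s=observe(); print({k:np.round(s[k],4).tolist() for k in("time","ee_pos","ee_rot","force","torque","gripper_width","finger_force","joints")})
delta([.42,-.245,.27],97.8)
E
```

```text
{'time': 5.75, 'ee_pos': [0.5251, 0.2248, 0.2718], 'ee_rot': [0.7817, 0.6237, 0.0016, -0.0002], 'force': [-0.4057, 0.6743, -1.7249], 'torque': [-0.0005, 0.0396, 0.0258], 'gripper_width': 0.4551, 'finger_force': 60.952, 'joints': [-0.8541, 0.3044, 0.4852, 1.7852, -0.1599, 1.0876, -0.5376]}
turn [ 0.0022 -0.0024 -0.36  ] shift cm [-48.14   0.18   0.05]
```

Scaled: -48.1 cm is -0.6013, -45 cm is -0.5625, -0.36 rad is -0.18.

Request:
jog_arm --pt "0 0 -0.06 -0.0625 0 0 0" --pt "0 0 -0.12 -0.125 0 0 0" --pt "0 0 -0.18 -0.1875 0 0 0" --pt "0 0 -0.18 -0.25 0 0 0" --pt "0 0 -0.18 -0.3125 0 0 0" --pt "0 0 -0.18 -0.375 0 0 0" --pt "0 0 -0.18 -0.4375 0 0 0" --pt "0 0 -0.18 -0.5 0 0 0" --pt "0 0 -0.18 -0.5625 0.0025 0 0" --pt "0 0 -0.18 -0.6013 0.0025 0 0" --pt "0 0 -0.18 -0.6013 0.0025 0 0" --pt "0 0 -0.18 -0.6013 0.0025 0 0" --pt "0 0 -0.18 -0.6013 0.0025 0 0" --pt "0 0 -0.18 -0.6013 0.0025 0 0"

```text
time: 7.15
ee_pos: [0.4203, -0.2433, 0.2697]
ee_rot: [0.656, 0.754, -0.0, -0.001]
force: [0.8, 0.7, -1.2]
gripper_width: 0.459
finger_force: 60.8
```

```bash
python3 - <<'E'
from h import *
s=observe(); print({k:np.round(s[k],4).tolist() for k in("time","ee_pos","ee_rot","force","torque","gripper_width","joints")})
f=wristP(grab_frame("wrist"),s); np.save("pics/w3.npy",f,allow_pickle=True);cv2.imwrite("pics/w3.png",f["pixels"])
for n in("rack","prong_1","clip_plus"):
  for r in search_frame("wrist",n)[:5]: print(n,np.round(r["xyz"],4),round(r["conf"],2))
E
```

```text
{'time': 7.15, 'ee_pos': [0.4203, -0.2433, 0.2697], 'ee_rot': [0.6565, 0.7543, -0.0001, -0.0006], 'force': [0.7906, 0.6564, -1.1806], 'torque': [-0.0069, -0.0063, 0.0202], 'gripper_width': 0.4592, 'joints': [-0.2277, 0.1564, 0.7682, 1.9889, -0.1256, 1.0446, 0.7364]}
rack [ 0.5861 -0.1934  0.0096] 0.84
prong_1 [ 0.5416 -0.167   0.0714] 0.87
prong_1 [ 0.5043 -0.239   0.0724] 0.6
prong_1 [ 0.549  -0.2361  0.0701] 0.53
prong_1 [ 0.4979 -0.1759  0.0665] 0.46
clip_plus [ 0.5822 -0.1902  0.0126] 0.78
```

View pics/w3.png

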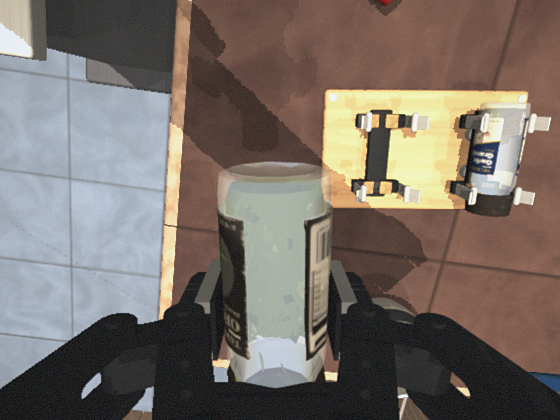

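```bash
cat > fit.py <<'E'
from h import *
from scipy.optimize import least_squares
def fit(obs):
    """obs: list of (frame, uv, rack xyz) -> x,y,yaw by reprojection"""
    def X(q,r): c,s=np.cos(q[2]),np.sin(q[2]); return [q[0]+c*r[0]-s*r[1],q[1]+s*r[0]+c*r[1],r[2]]
    g=lambda q:np.concatenate([proj(f,X(q,r))-uv for f,uv,r in obs])
    o=least_squares(g,[.52,-.21,.13],x_scale=[.1,.1,1],loss="soft_l1"); return o.x,np.round(g(o.x).reshape(-1,2),1)
E
python3 - <<'E'
from fit import *
f=np.load("pics/w3.npy",allow_pickle=True).item()
T=np.load("pics/top0.npy",allow_pickle=True).item();S=np.load("pics/scene0.npy",allow_pickle=True).item()
w=[(f,u,r) for u,r in(((324,90),(-.055,.065,.01)),((527,92),(.16,.065,.01)),((327,207.5),(-.055,-.065,.01)))]
t=[(T,(288+(u-400)/4,170+v/4),r) for (u,v),r in(((550,38),(.16,.065,.01)),((705,80),(.16,-.065,.01)),((480,285),(-.055,.065,.01)))]
sc=[(S,(303+(u-400)/4,200+(v-300)/4),r) for (u,v),r in(((415,500),(-.055,.065,.01)),((558,580),(-.055,-.065,.01)),((740,438),(.16,-.065,.01)))]
for n,o in(("w",w),("t",t),("s",sc),("all",w+t+sc)):
    q,e=fit(o); print(n,np.round(q[:2],4),np.degrees(q[2]).round(2),e.tolist())
# held jar base end in image: tool coords
s=observe();R=Ro.from_quat(s["ee_rot"])
for dz in(-.015,-.02): print(proj(f,R.apply([.0525,0,dz-.0205])+s["ee_pos"]),proj(f,R.apply([.0525,0,dz+.0205])+s["ee_pos"]),[proj(f,R.apply([.0525,y,dz])+s["ee_pos"]) for y in(-.0205,.0205)])
z=cv2.resize(f["pixels"][75:225,310:560],(800,480),interpolation=cv2.INTER_CUBIC);cv2.imwrite("pics/w3c.png",z)
E
```

```text
w [ 0.5208 -0.2069] 7.44 [[-0.0, -0.3], [3.1, -0.4], [-8.3, 2.4]]
t [ 0.5224 -0.2089] 7.86 [[-0.1, -0.4], [0.3, -0.0], [-0.2, 0.4]]
s [ 0.5167 -0.2107] 8.19 [[-1.1, 0.2], [0.4, -0.5], [0.4, 0.2]]
all [ 0.5208 -0.2072] 7.48 [[-0.1, 0.1], [2.9, -0.2], [-8.3, 2.7], [-0.4, -0.2], [-0.1, 0.4], [-0.9, 0.4], [-0.8, -1.1], [0.2, -1.7], [0.8, -0.5]]
[277.18976982 174.39163651] [276.65669754 156.03529524] [array([217.16002015, 163.68158469]), array([336.59156241, 163.85716633])]
[277.2833152  177.61287091] [276.70565392 157.7211081 ] [array([214.84244548, 165.94858224]), array([339.04009976, 166.13073541])]
```

View pics/w3c.png

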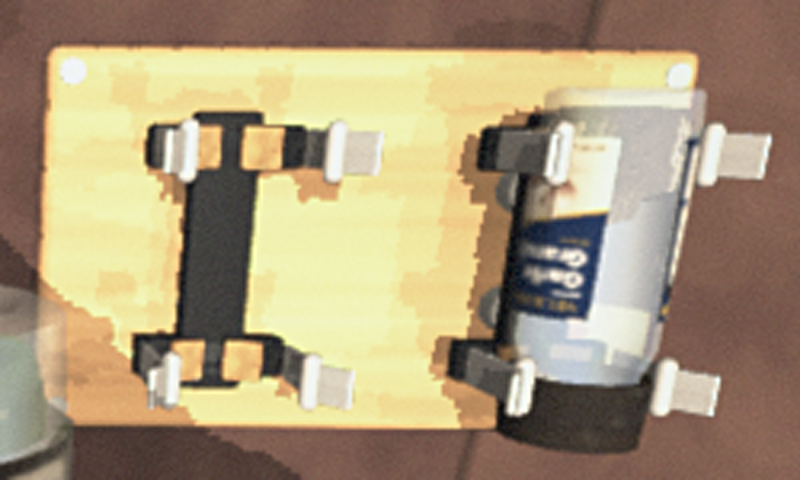

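```bash
python3 - <<'E'
from fit import *
f=np.load("pics/w3.npy",allow_pickle=True).item()
T=np.load("pics/top0.npy",allow_pickle=True).item();S=np.load("pics/scene0.npy",allow_pickle=True).item()
u_=lambda a,b:(310+a/3.2,75+b/3.2)
w=[(f,u_(47,47),(-.055,.065,.01)),(f,u_(697,53),(.16,.065,.01))]
t=[(T,(288+(u-400)/4,170+v/4),r) for (u,v),r in(((550,38),(.16,.065,.01)),((705,80),(.16,-.065,.01)),((480,285),(-.055,.065,.01)))]
sc=[(S,(303+(u-400)/4,200+(v-300)/4),r) for (u,v),r in(((415,500),(-.055,.065,.01)),((558,580),(-.055,-.065,.01)),((740,438),(.16,-.065,.01)))]
for n,o in(("w",w),("all",w+t+sc)):
    q,e=fit(o); print(n,np.round(q[:2],4),np.degrees(q[2]).round(2),e.tolist())
for z in(.065,.07,.075,.08,.085):
    l=[(f,u_(*p),(x,y,z)) for p,x,y in(((190,150),-.02,.034),((337,150),.02,.034),((168,380),-.02,-.034),((312,382),.02,-.034))]
    q,e=fit(l); print(z,np.round(q[:2],4),np.degrees(q[2]).round(2),e.tolist())
E
```

```text
w [ 0.52  -0.207] 7.41 [[-1.5, -0.0], [1.5, 0.2]]
all [ 0.5204 -0.2073] 7.49 [[-1.3, 0.4], [1.7, 0.3], [-0.5, -0.1], [-0.2, 0.5], [-1.0, 0.6], [-0.9, -1.0], [0.1, -1.7], [0.8, -0.4]]
0.065 [ 0.5228 -0.2056] 7.55 [[1.1, -0.1], [-1.4, 0.2], [2.4, 0.1], [-1.5, -0.2]]
0.07 [ 0.5211 -0.2052] 7.5 [[0.8, -0.6], [-1.0, -0.3], [2.0, 0.6], [-1.3, 0.3]]
0.075 [ 0.5195 -0.2048] 7.43 [[0.5, -1.2], [-0.6, -0.7], [1.5, 1.2], [-1.1, 1.0]]
0.08 [ 0.5178 -0.2045] 7.39 [[0.2, -1.6], [-0.3, -1.1], [1.1, 1.9], [-0.9, 1.7]]
0.085 [ 0.5162 -0.2043] 7.41 [[-0.1, -1.8], [0.1, -1.4], [0.7, 2.8], [-0.7, 2.6]]
```

```bash
python3 -c "
from h import *
delta([.5202,-.2058,.12],97.45)"
```

```text
turn [ 0.0001 -0.0002  0.0073] shift cm [ 2.43 10.42 15.03]
```

Scaled: 15 cm is 0.1875, 1.2 cm is 0.015, 0.007 rad is 0.0035.

Request:
jog_arm --pt "0 0 0.0035 0.015 0.0625 0 0" --pt "0 0 0.0035 0.03 0.125 0 0" --pt "0 0 0.0035 0.03 0.13 0.025 0" --pt "0 0 0.0035 0.03 0.13 0.0875 0" --pt "0 0 0.0035 0.03 0.13 0.15 0" --pt "0 0 0.0035 0.03 0.13 0.1875 0" --pt "0 0 0.0035 0.03 0.13 0.1875 0" --pt "0 0 0.0035 0.03 0.13 0.1875 0" --pt "0 0 0.0035 0.03 0.13 0.1875 0"

```text
time: 8.25
ee_pos: [0.5214, -0.2076, 0.1224]
ee_rot: [0.66, 0.751, 0.001, 0.002]
force: [-0.6, -0.1, -0.1]
gripper_width: 0.454
finger_force: 61.0
```

```bash
python3 - <<'E'
from h import *
s=observe(); print({k:np.round(s[k],4).tolist() for k in("time","ee_pos","ee_rot","force","torque","gripper_width","joints")})
delta([.5202,-.2058,.10],97.45)
S=grab_frame("scene")["pixels"];T=grab_frame("top")["pixels"]
cv2.imwrite("pics/c2.png",np.hstack([cv2.resize(S[180:280,290:390],(400,400),interpolation=3),cv2.resize(T[170:260,290:380],(400,400),interpolation=3)]))
E
```

```text
{'time': 8.25, 'ee_pos': [0.5214, -0.2076, 0.1224], 'ee_rot': [0.66, 0.7512, 0.0009, 0.0017], 'force': [-0.5757, -0.1317, -0.1127], 'torque': [0.0072, 0.0236, 0.0257], 'gripper_width': 0.454, 'joints': [-0.1616, 0.5115, 0.6204, 1.9444, -0.4058, 0.8071, 0.8124]}
turn [ 0.0036  0.0014 -0.001 ] shift cm [ 0.2  -0.11  2.24]
```

View pics/c2.png

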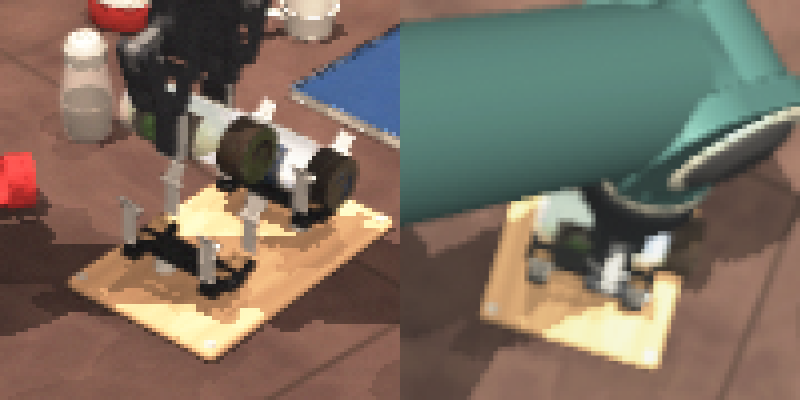

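```bash
python3 - <<'E'
from h import *
S=np.load("pics/scene0.npy",allow_pickle=True).item()
c=np.array([.5202,-.2068]);R=np.array([[np.cos(.13),np.sin(.13)],[-np.sin(.13),np.cos(.13)]])
for z in(.130,.1345,.1385): X=ray_z(S,(352.5,217),z);print(z,np.round(R@(X[:2]-c),4))
E
```

```text
0.13 [ 0.01   -0.0421]
0.1345 [ 0.0042 -0.0462]
0.1385 [-0.0009 -0.0499]
```

Scaled: 2.2 cm is 0.0275, 1 cm is 0.0125, 0.003 rad is 0.0015.

Request:
jog_arm --pt "0.0015 0.0005 0 0.0025 -0.0013 0.0125 0" --pt "0.0015 0.0005 0 0.0025 -0.0013 0.0275 0" --pt "0.0015 0.0005 0 0.0025 -0.0013 0.0275 0"

```text
time: 8.65
ee_pos: [0.5174, -0.2042, 0.0965]
ee_rot: [0.66, 0.751, -0.001, -0.003]
force: [0.2, 0.6, -1.3]
gripper_width: 0.454
finger_force: 61.0
```

Scaled: 0.5 cm is 0.0063.

Request:
jog_arm --pt "0 0 0 0 0 0.0063 0" --pt "0 0 0 0 0 0.0063 0" --pt "0 0 0 0 0 0.0063 0" --pt "0 0 0 0 0 0.0063 0"

```text
time: 9.05
ee_pos: [0.5188, -0.2053, 0.0935]
ee_rot: [0.66, 0.751, -0.001, -0.001]
force: [-0.3, -0.5, -0.9]
gripper_width: 0.456
finger_force: 61.0
```

```bash
python3 -c "
from h import *
s=observe();print(s['ee_pos'],s['force'],s['torque'])
delta([.5203,-.2058,.09],97.45)"
```

```text
[ 0.5187628  -0.20526398  0.09348798] [-0.31179103 -0.54419113 -0.87674059] [ 0.04439265 -0.05600428 -0.01875687]
turn [-0.0026 -0.0008 -0.0012] shift cm [-0.07  0.15  0.35]
```

Scaled: 0.8 cm is 0.01, 0.5 cm is 0.0063, -0.002 rad is -0.001.

Request:
jog_arm --pt "-0.001 0 0 -0.0006 0.0013 0.0025 0" --pt "-0.001 0 0 -0.0006 0.0013 0.0063 0" --pt "-0.001 0 0 -0.0006 0.0013 0.01 0" --pt "-0.001 0 0 -0.0006 0.0013 0.01 0"

```text
time: 9.45
ee_pos: [0.5192, -0.2053, 0.0847]
ee_rot: [0.66, 0.751, -0.0, -0.001]
force: [-0.4, -0.1, -1.4]
gripper_width: 0.458
finger_force: 61.0
```

Scaled: 0.4 cm is 0.005, 0.2 cm is 0.0025.

Request:
jog_arm --pt "0 0 0 0 0 0.0025 0" --pt "0 0 0 0 0 0.005 0" --pt "0 0 0 0 0 0.005 0"

```text
time: 9.75
ee_pos: [0.5194, -0.2054, 0.081]
ee_rot: [0.66, 0.751, -0.0, -0.001]
force: [0.2, -0.6, -0.7]
gripper_width: 0.46
finger_force: 61.0
```

Scaled: 0.4 cm is 0.005, 0.2 cm is 0.0025.

Request:
jog_arm --pt "0 0 0 0 0 0.0025 0" --pt "0 0 0 0 0 0.005 0" --pt "0 0 0 0 0 0.005 0"

```text
time: 10.05
ee_pos: [0.5195, -0.2053, 0.077]
ee_rot: [0.66, 0.751, -0.0, -0.001]
force: [0.3, -0.3, -0.7]
gripper_width: 0.457
finger_force: 61.0
```

Scaled: 0.4 cm is 0.005, 0.2 cm is 0.0025.

Request:
jog_arm --pt "0 0 0 0 0 0.0025 0" --pt "0 0 0 0 0 0.005 0" --pt "0 0 0 0 0 0.005 0"

```text
time: 10.35
ee_pos: [0.5194, -0.2053, 0.073]
ee_rot: [0.66, 0.751, -0.0, -0.001]
force: [-0.6, 0.3, -1.2]
gripper_width: 0.459
finger_force: 61.0
```

Scaled: 0.3 cm is 0.0038, 0.2 cm is 0.0025.

Request:
jog_arm --pt "0 0 0 0 0 0.0025 0" --pt "0 0 0 0 0 0.0038 0" --pt "0 0 0 0 0 0.0038 0"

```text
time: 10.65
ee_pos: [0.5195, -0.2054, 0.0701]
ee_rot: [0.66, 0.751, -0.0, -0.001]
force: [0.2, -0.1, -1.5]
gripper_width: 0.457
finger_force: 61.0
```

Scaled: 0.3 cm is 0.0038, 0.2 cm is 0.0025.

Request:
jog_arm --pt "0 0 0 0 0 0.0025 0" --pt "0 0 0 0 0 0.0038 0" --pt "0 0 0 0 0 0.0038 0"

```text
time: 10.95
ee_pos: [0.5195, -0.2054, 0.0671]
ee_rot: [0.66, 0.751, -0.0, -0.001]
force: [-0.4, 0.6, -2.1]
gripper_width: 0.456
finger_force: 61.0
```

Scaled: 0.2 cm is 0.0025, 0.1 cm is 0.0013.

Request:
jog_arm --pt "0 0 0 0 0 0.0013 0" --pt "0 0 0 0 0 0.0025 0" --pt "0 0 0 0 0 0.0025 0"

```text
time: 11.25
ee_pos: [0.5202, -0.2055, 0.0655]
ee_rot: [0.66, 0.751, 0.0, -0.0]
force: [1.9, -0.1, 0.1]
gripper_width: 0.456
finger_force: 61.1
```

Scaled: 0.2 cm is 0.0025, 0.1 cm is 0.0013.

Request:
jog_arm --pt "0 0 0 0 0 0.0013 0" --pt "0 0 0 0 0 0.0025 0" --pt "0 0 0 0 0 0.0025 0"

```text
time: 11.55
ee_pos: [0.5207, -0.2056, 0.0637]
ee_rot: [0.66, 0.751, 0.0, 0.0]
force: [2.9, 0.4, 2.5]
gripper_width: 0.457
finger_force: 61.6
```

Scaled: 0.2 cm is 0.0025, 0.1 cm is 0.0013.

Request:
jog_arm --pt "0 0 0 0 0 0.0013 0" --pt "0 0 0 0 0 0.0025 0" --pt "0 0 0 0 0 0.0025 0"

```text
time: 11.85
ee_pos: [0.521, -0.2056, 0.0618]
ee_rot: [0.66, 0.751, 0.001, 0.001]
force: [4.9, -0.6, 4.3]
gripper_width: 0.456
finger_force: 61.7
```

Scaled: 0.2 cm is 0.0025, 0.1 cm is 0.0013.

Request:
jog_arm --pt "0 0 0 0 0.0013 0 0" --pt "0 0 0 0 0.0025 0 0" --pt "0 0 0 0 0.0025 0 0"

```text
time: 12.15
ee_pos: [0.5216, -0.2053, 0.0613]
ee_rot: [0.66, 0.751, -0.0, -0.001]
force: [3.9, 0.1, 3.8]
gripper_width: 0.459
finger_force: 61.7
```

Scaled: 0.15 cm is 0.0019, 0.1 cm is 0.0013.

Request:
jog_arm --pt "0 0 0 0 0 0.0013 0" --pt "0 0 0 0 0 0.0019 0" --pt "0 0 0 0 0 0.0019 0"

```text
time: 12.45
ee_pos: [0.5217, -0.2053, 0.0599]
ee_rot: [0.66, 0.751, 0.0, -0.001]
force: [3.0, 0.9, 5.6]
gripper_width: 0.461
finger_force: 61.7
```

Scaled: 0.15 cm is 0.0019, 0.1 cm is 0.0013.

Request:
jog_arm --pt "0 0 0 0 0.0013 0 0" --pt "0 0 0 0 0.0013 0.0013 0" --pt "0 0 0 0 0.0013 0.0019 0" --pt "0 0 0 0 0.0013 0.0019 0"

```text
time: 12.85
ee_pos: [0.522, -0.2052, 0.0584]
ee_rot: [0.66, 0.751, -0.0, -0.001]
force: [1.8, 0.5, 7.6]
gripper_width: 0.455
finger_force: 61.9
```

Scaled: 0.15 cm is 0.0019, 0.1 cm is 0.0013.

Request:
jog_arm --pt "0 0 0 0 0 0.0013 0" --pt "0 0 0 0 0 0.0019 0" --pt "0 0 0 0 0 0.0019 0"

```text
time: 13.15
ee_pos: [0.522, -0.2053, 0.057]
ee_rot: [0.66, 0.751, -0.0, -0.001]
force: [2.2, -0.3, 8.2]
gripper_width: 0.458
finger_force: 62.0
```

Scaled: 0.15 cm is 0.0019, 0.1 cm is 0.0013.

Request:
jog_arm --pt "0 0 0 0 0 0.0013 0" --pt "0 0 0 0 0 0.0019 0" --pt "0 0 0 0 0 0.0019 0"

```text
time: 13.45
ee_pos: [0.5221, -0.2053, 0.0555]
ee_rot: [0.66, 0.751, -0.0, -0.001]
force: [1.9, -0.9, 7.7]
gripper_width: 0.456
finger_force: 62.0
```

Scaled: 0.2 cm is 0.0025, 0.1 cm is 0.0013.

Request:
jog_arm --pt "0 0 0 0 0 0.0013 0" --pt "0 0 0 0 0 0.0025 0" --pt "0 0 0 0 0 0.0025 0"

```text
time: 13.75
ee_pos: [0.522, -0.2053, 0.0534]
ee_rot: [0.66, 0.751, -0.0, -0.001]
force: [2.3, 0.1, 7.0]
gripper_width: 0.457
finger_force: 61.9
```

Scaled: 0.15 cm is 0.0019, 0.1 cm is 0.0013.

Request:
jog_arm --pt "0 0 0 0 0 0.0013 0" --pt "0 0 0 0 0 0.0019 0" --pt "0 0 0 0 0 0.0019 0"

```text
time: 14.05
ee_pos: [0.522, -0.2053, 0.0518]
ee_rot: [0.66, 0.751, -0.0, -0.001]
force: [3.3, -0.4, 5.3]
gripper_width: 0.455
finger_force: 61.8
```

Scaled: 0.15 cm is 0.0019, 0.1 cm is 0.0013.

Request:
jog_arm --pt "0 0 0 0 0 0.0013 0" --pt "0 0 0 0 0 0.0019 0" --pt "0 0 0 0 0 0.0019 0"

```text
time: 14.35
ee_pos: [0.5219, -0.2053, 0.0501]
ee_rot: [0.66, 0.751, -0.0, -0.001]
force: [1.8, 0.0, 4.1]
gripper_width: 0.458
finger_force: 61.8
```

Scaled: 0.1 cm is 0.0013.

Request:
jog_arm --pt "0 0 0 0 0 0.0013 0" --pt "0 0 0 0 0 0.0013 0"

```text
time: 14.55
ee_pos: [0.5218, -0.2052, 0.049]
ee_rot: [0.66, 0.751, -0.0, -0.001]
force: [3.0, -0.9, 2.9]
gripper_width: 0.453
finger_force: 61.7
```

Scaled: 0.1 cm is 0.0013.

Request:
jog_arm --pt "0 0 0 0 0 0.0013 0" --pt "0 0 0 0 0 0.0013 0"

```text
time: 14.75
ee_pos: [0.5219, -0.2051, 0.0479]
ee_rot: [0.66, 0.751, -0.0, -0.001]
force: [2.2, -1.1, 1.6]
gripper_width: 0.457
finger_force: 61.5
```

Scaled: 0.1 cm is 0.0013.

Request:
jog_arm --pt "0 0 0 0 0 0.0013 0" --pt "0 0 0 0 0 0.0013 0"

```text
time: 14.95
ee_pos: [0.522, -0.205, 0.0469]
ee_rot: [0.66, 0.751, -0.0, -0.001]
force: [1.0, -0.3, 1.1]
gripper_width: 0.458
finger_force: 61.3
```

Request:
jog_arm --pt "0 0 0 0 0 0.0013 0" --pt "0 0 0 0 0 0.0013 0"

```text
time: 15.15
ee_pos: [0.522, -0.2049, 0.0458]
ee_rot: [0.66, 0.751, -0.0, -0.001]
force: [1.8, -0.5, -0.3]
gripper_width: 0.454
finger_force: 61.2
```

Scaled: 0.1 cm is 0.0013.

Request:
jog_arm --pt "0 0 0 0 0 0.0013 0" --pt "0 0 0 0 0 0.0013 0"

```text
time: 15.35
ee_pos: [0.5221, -0.2048, 0.0449]
ee_rot: [0.66, 0.751, -0.0, -0.001]
force: [1.6, 0.3, -1.5]
gripper_width: 0.458
finger_force: 61.1
```

Scaled: 0.1 cm is 0.0013.

Request:
jog_arm --pt "0 0 0 0 0 0.0013 0" --pt "0 0 0 0 0 0.0013 0"

```text
time: 15.55
ee_pos: [0.5221, -0.2048, 0.0439]
ee_rot: [0.66, 0.751, -0.0, -0.001]
force: [0.7, -0.9, -2.0]
gripper_width: 0.459
finger_force: 61.0
```

Scaled: 0.1 cm is 0.0013.

Request:
jog_arm --pt "0 0 0 0 0 0.0013 0" --pt "0 0 0 0 0 0.0013 0"

```text
time: 15.75
ee_pos: [0.5222, -0.2049, 0.043]
ee_rot: [0.66, 0.751, -0.0, -0.001]
force: [0.5, 0.3, -2.5]
gripper_width: 0.461
finger_force: 61.0
```

Scaled: 0.1 cm is 0.0013.

Request:
jog_arm --pt "0 0 0 0 0 0.0013 0" --pt "0 0 0 0 0 0.0013 0"

```text
time: 15.95
ee_pos: [0.5223, -0.2049, 0.0423]
ee_rot: [0.66, 0.751, -0.0, -0.001]
force: [-0.7, 0.7, 1.4]
gripper_width: 0.455
finger_force: 61.3
```

Scaled: 0.1 cm is 0.0013.

Request:
jog_arm --pt "0 0 0 0 0 0.0013 0" --pt "0 0 0 0 0 0.0013 0"

```text
time: 16.15
ee_pos: [0.5224, -0.2049, 0.0419]
ee_rot: [0.66, 0.751, 0.0, -0.001]
force: [-3.7, 0.9, 8.2]
gripper_width: 0.454
finger_force: 62.0
```

Scaled: -0.1 cm is -0.0013, 0.06 cm is 0.0008.

Request:
jog_arm --pt "0 0 0 0 -0.0006 0.0008 0" --pt "0 0 0 0 -0.0013 0.0008 0" --pt "0 0 0 0 -0.0013 0.0008 0"

```text
time: 16.45
ee_pos: [0.5223, -0.2049, 0.0417]
ee_rot: [0.66, 0.751, 0.001, -0.0]
force: [-2.2, 1.9, 7.9]
gripper_width: 0.454
finger_force: 62.1
```

Scaled: 0.05 cm is 0.0006.

Request:
jog_arm --pt "0 0 0 0 0 0.0006 0" --pt "0 0 0 0 0 0.0006 0" --pt "0 0 0 0 0 0.0006 0"

```text
time: 16.75
ee_pos: [0.5223, -0.205, 0.0415]
ee_rot: [0.66, 0.751, 0.001, -0.0]
force: [-2.5, 2.2, 11.4]
gripper_width: 0.457
finger_force: 62.2
```

Scaled: 0.06 cm is 0.0008.

Request:
jog_arm --pt "0 0 0 0 0 0.0008 0" --pt "0 0 0 0 0 0.0008 0" --pt "0 0 0 0 0 0.0008 0"

```text
time: 17.05
ee_pos: [0.5223, -0.205, 0.0412]
ee_rot: [0.66, 0.751, 0.001, -0.0]
force: [-2.6, 3.2, 14.7]
gripper_width: 0.456
finger_force: 62.6
```

Request:
jog_arm --pt "0 0 0 0 0 0 0.6" --pt "0 0 0 0 0 0 0.7" --pt "0 0 0 0 0 0 0.75" --pt "0 0 0 0 0 0 0.75"

```text
time: 17.45
ee_pos: [0.5214, -0.2052, 0.0393]
ee_rot: [0.66, 0.751, -0.0, -0.001]
force: [-0.4, -0.7, -0.7]
gripper_width: 0.746
finger_force: 0.0
```

Scaled: -20 cm is -0.25, -15 cm is -0.1875.

Request:
jog_arm --pt "0 0 0 0 0 -0.0125 0.75" --pt "0 0 0 0 0 -0.0375 0.75" --pt "0 0 0 0 0 -0.075 0.8" --pt "0 0 0 0 0 -0.125 1" --pt "0 0 0 0 0 -0.1875 1" --pt "0 0 0 0 0 -0.25 1" --pt "0 0 0 -0.05 0 -0.25 1" --pt "0 0 0 -0.0875 0 -0.25 1" --pt "0 0 0 -0.0875 0 -0.25 1" --pt "0 0 0 -0.0875 0 -0.25 1" --pt "0 0 0 -0.0875 0 -0.25 1"

```text
time: 18.55
ee_pos: [0.5307, -0.2736, 0.2393]
ee_rot: [0.66, 0.752, 0.0, -0.001]
force: [0.0, 0.0, -0.7]
gripper_width: 1.001
finger_force: 0.0
```

```bash
python3 - <<'E'
from h import *
s=observe();print(s["time"],np.round(s["ee_pos"],4),np.round(s["force"],1))
f=wristP(grab_frame("wrist"),s);np.save("pics/w4.npy",f,allow_pickle=True);S=grab_frame("scene")["pixels"]
cv2.imwrite("pics/c3.png",np.hstack([cv2.resize(S[180:280,290:390],(400,400),interpolation=3),cv2.resize(f["pixels"][0:300,130:430],(400,400))]))
for n in("shaker","mug","upright_jar"): print(n,[(np.round(r["xyz"],3).tolist()) for r in search_frame("scene",n)[:1]])
E
```

```text
18.55 [ 0.5307 -0.2736  0.2393] [ 0.   0.  -0.7]
shaker [[0.595, -0.015, 0.042]]
mug [[0.561, -0.426, 0.06]]
upright_jar [[0.625, 0.41, 0.062]]
```

View pics/c3.png

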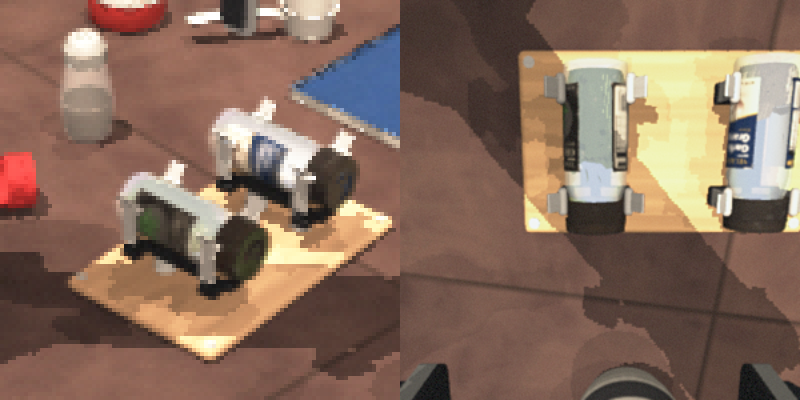

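The picture shows the jar lying parallel to its neighbour in the empty bay. All four fingers are round it, the cap is on the same side, and the shaker, mug and standing jar have not moved.

```bash
python3 -c "
from station import *
print(sign_off())"
```

```text
the job is handed in; nothing more can be done
None
```

The jar is in the empty bay, pressed in until it stopped dead at about 15 N, with its cap on the same side as its neighbour; I let go, left the bystanders where they were, and handed the job in at about 19 s.

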